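# Load a bearing housing into the drilling shuttle

### The job

Lift the bearing housing that has no brass grease nipple yet out of the wooden rack, set it (don't drop it) into the sprung nest of the drilling shuttle, and hold it down until the side catch has snapped in and keeps it down. Then pull up the black index knob, slide the carriage to its other end so that the housing stands under the drill bush, and let the knob drop home into the second index hole. Leave the two finished housings in the rack and everything else on the bench where it lies.

Things in the scene. Friction and masses are not known exactly. Their poses are not given: they have to be found in the camera images.
- housing_bare_mid (a point): Bearing housing to be drilled: dark cast metal, bare top, about 0.4-0.65 kg. Point: its middle, 31 mm above its underside; y = length, x = width, z up. Lower body 40 (x) x 68 (y) x 38 mm high with flat ends at y = +-34; above it a half-round dome, 50 mm wide (y), top 61 mm above the underside. Flat flanks with the bearing at x = +-20; held there best high, some 43 mm above the underside. Starts upright in any of the 3 rack places
- housing_done1_mid (a point): Finished housing, same shape, with a brass grease nipple standing 16 mm up from its top; stays in the rack. Point and axes as for the bare one
- housing_done2_mid (a point): The other finished housing with a brass nipple; stays in the rack
- rack: Fixed wooden rack, 176 (x) x 60 x 61 mm. Origin: middle of its underside. The housings stand on its board, 12 mm above the bench, at x = -52, 0, +52 mm, lengths along y, ends 4 mm beyond the board and 11 mm beyond the fins. Fins 8 mm thick, 61 mm above the bench, stand 2 mm from the flanks, so that fingers reach the ends but not the flanks; lift by more than 55 mm to clear them
- shuttle: Drilling shuttle, fixed: grey base 130 x 280 (y) x 14 mm; the slide runs along y; catch and index knob are on its -x side. Origin: middle of its underside. Nest at y = -5 mm at the start (loading station)
- drill_bush (a point): Top of the steel drill bush, 136 mm above the bench, at x = 0, y = +95 mm of the shuttle; axes as the shuttle's. It sits in a fixed arm 44 mm wide (y) from 24 mm on the -x side to 92 mm on the +x side, where its column stands (x = 66 to 92 mm). Arm's underside 116 mm above the bench: a housing not latched down is 10 mm too tall to pass
- nest (a point): Middle of the top of the sprung pad in the carriage, 65 mm above the bench while raised; axes as the shuttle's. The housing sits on it, length along x (either way round). Cheeks on the carriage at x = +-37 mm, 8 thick, 48 long, up to 110 mm above the bench: in the nest the housing can be held by its flanks, not its ends. Pad lips 6 mm high at y = +-22.5 mm. 3 and 2.5 mm to spare, chamfered
- pad (a joint): How far the sprung pad is pressed down, m: 0 raised, 0.021 at its bottom stop. Spring force 9 N at 0 and 17 N at the bottom; it carries the housing without sinking. The catch then holds it at about 0.017
- catch (a joint): Bevelled spring catch on the near cheek, m: 0 is fully sprung in. The pad going down pushes it back by 0.0045; once the pad is beyond 0.0175 it takes about a quarter of a second to spring in over the pad's tab. Its small black pull knob ends 86 mm to the -x side of the nest
- index_knob (a point): Middle of the round black index knob, 30 mm across, 22 mm high, on an upright plunger on the carriage, 54 mm to the -x and 100 mm to the -y side of the nest; 84 mm above the bench while home. Under it a sleeve 19 mm across, 71 mm high, on an ear whose top is 44 mm above the bench
- plunger (a joint): How far the index knob is pulled up, m: 0 home, 0.014 at its stop. Its spring (4 to 8 N) pulls it down. Its pin locks the carriage until it is up by more than 0.010. Let go between the holes it rides on the rail and drops in when over a hole
- carriage (a joint): Travel of the carriage towards the shuttle's +y, m: 0 loading station (first index hole), 0.100 drilling station (second hole), with a stop just beyond. It slides easily (about 2 N)
- bench_vice: Blue bench vice, fixed, standing on the bench within about 90 mm (x) and 70 mm (y) of its origin, which lies under its middle, 60 mm below the bench top; up to 0.16 m high
- wood_offcut_mid (a point): Pine offcut 56 x 130 (y) x 44 mm, lying; its middle. To be left alone
- solder_spool_mid (a point): Spool of solder standing upright, black flanges, 54 mm across, 39 mm high; its middle. To be left alone
- oil_can_mid (a point): Orange oil can 72 x 114 x 168 mm; point on its axis 30 mm up. To be left alone
- sanding_block_mid (a point): Cork sanding block 58 x 101 (y) x 34 mm; its middle. To be left alone
- screwdriver_yellow_mid (a point): Yellow screwdriver, 229 mm long (y), lying; its middle. To be left alone

How it is judged:
By the outcome, as a careful person would: the job done as asked, in the order asked, and still so for the second after the job is handed in, with the robot touching nothing.
It also fails if it takes over 61 s, if anything falls off the work surface, if the arm or the gripper's body presses on something with over 40 N, if the wrist force passes 120 N, or if a joint passes its speed limit or range.

### The arm

A 7-joint arm with a two-finger parallel gripper is mounted at the origin on a cart in front of the work surface, level with it; the furniture and walls round the work are solid. World frame = base frame: x ahead of the robot, y to its left, z up, the work surface at z = 0. Lengths are in m, angles in rad, forces in N, time in s.
With the tool pointing down it reaches from about 0.425 to 0.925 m from the base axis. Payload 6.8 kg.
Tool frame: the origin (TCP) lies on the centre line of the jaws, within the pads' length; the fingertips stand 11 mm ahead of it and the grasp point (between the pads) lies 8 mm behind it; z points along the fingers, y is the direction in which the jaws open and shut (so a half turn about z gives the same grasp; the last joint's range is limited). The gripper opens to 85 mm and grips with 20 to 120 N. Pads are 22 mm wide; open, the fingers measure 114 mm over their backs; the gripper's body (76 mm by 85 mm) begins 54 mm behind the grasp point. The pads swing forward as they close: fully open they stand 13 mm farther back than shut.
Start: joints at [1.11, 0.477, 0.022, 1.555, -0.011, 1.109, -0.083], TCP at [0.233, -0.633, 0.242] pointing down, gripper open.
Joint ranges: [-2.96, 2.96], [-0.34, 2.1], [-1.41, 1.46], [0.24, 2.44], [-1.37, 4.51], [0.17, 1.92], [-2.96, 2.96]. Speed limits (rad/s): [2.39, 2.39, 3.14, 3.14, 3.14, 3.14, 3.14].

### API

Orientations are given as a rotation vector (axis times angle).
In Python, from bench import r gives the robot as it stands.
- The arm moves only by the tool send_rows, never from a script. Its argument "deltas" is a list of rows, each a list of 7 numbers: the opening, from 0 (shut) to 1 (fully open), then the shift along the tool's x, y, z as a fraction of full scale, then the turn, a rotation vector about the tool's x, y, z as a fraction of full scale. In form: [[hand, x, y, z, ax, ay, az], ...]. A call has 1 to 20 rows; each row is the pose to reach, as a shift and turn from the pose commanded when the call began, along the tool's axes at that moment, turning the shorter way round; what a row does not reach only later rows make up. Full scale, the value 1, is 150 mm for a shift and 180 degrees for a turn. A row lasts 1/12 s, in which the tool goes at most 41.7 mm and 7.16 degrees, less where a joint would pass 70% of its speed; a pose out of reach is approached as far as the arm can. A call with a number of a shift or a turn outside -1 to 1 is refused whole. A call with a gripper value outside its range is refused whole. The fingers move at their own pace and stop on an object; "squeeze" is the grip in N (left out, the last holds). Time passes only in rows, so rows that repeat a pose let the fingers close. It gives the time, the measured TCP pose, the force and the opening at its end, in the units of the state.
- r.get_obs(): the state, without advancing time (a new reading comes with each control period).
- r.grab_frame(name): name is "scene" or "top" or "wrist"; returns a dict with "pixels" (420x560x3 uint8, red, green, blue), "camera_matrix" (3x3 intrinsics, pixels), "rvec" (rotation vector, rad) and "tvec" (3), from world to camera coordinates, as OpenCV has them. Camera axes: x right, y down, z forward; pixel columns grow to the right and rows downward; lengths in m; the calibration is good to about 2 mm. A picture is of the moment at which its call begins. There is no depth.
- r.hand_in(): hands the job in, once; it reports no verdict.
The state is a dict: "clock": time; "joints": joint angles; "qvel": joint speeds; "tau": joint torques, N m; "tcp_pos": TCP position; "orientation": TCP orientation; "contact_force": force on the tool from outside, world axes, zero at the start; "moment": the same for the moment, N m; "grip_width": finger opening in m.
Only numpy, scipy, OpenCV 4.12 (cv2) and the standard library are available. Lean on these libraries where they do the work, as an engineer would, in place of code of your own. Each camera call takes 0.05 s, during which the arm holds its last target. There are 200 camera calls.

## Working session

There is one attempt and no reset: what is moved stays moved. The work goes in short steps, Python scripts to look and compute and a tool call to move; the robot and the scene stay as the last step left them, time stands still between calls to the robot, and variables do not carry over. Pictures are saved under pics/ and viewed, about 8 in all and at most 12, crops included, and the job is handed in when it is done.

Besides the shell and the picture viewer there is one more tool, called as name(argument=value, ...), one argument or row to a line, values as JSON. send_rows: Moves the arm, as the interface text tells. Shift numbers are shares of 150 mm and turn numbers shares of 180 degrees, none past 1 either way. Its arguments: {"type":"object","properties":{"deltas":{"type":"array","items":{"type":"array","items":{"type":"number"}}},"squeeze":{"type":"number"}},"required":["deltas"]}

```bash
ls; mkdir -p pics; python3 - <<'E'
from bench import r
import cv2,pickle
o=r.get_obs();print({k:o[k] for k in('clock','tcp_pos','orientation','contact_force','grip_width')})
for n in('top','scene'):
    f=r.grab_frame(n);pickle.dump(f,open(f'{n}0.pkl','wb'))
    cv2.imwrite(f'pics/{n}0.png',f['pixels'][:,:,::-1]); print(n,f['tvec'],f['rvec'],f['camera_matrix'])
E
```

```text
pics
{'clock': 0.0, 'tcp_pos': array([ 0.23300928, -0.63288975,  0.24130993]), 'orientation': array([-3.09108923e+00, -5.50989007e-01,  7.30026560e-04]), 'contact_force': array([ 0.09529606, -0.55911077, -0.38093768]), 'grip_width': 0.08525314555349801}
top [0.01606095 0.5873993  1.06437217] [ 2.06282837 -2.16619683  0.21823222] [[481.80863461   0.         285.21613556]
 [  0.         481.80863461 211.59828726]
 [  0.           0.           1.        ]]
scene [0.43718161 0.29306281 0.8254327 ] [ 0.90530512 -2.39790138  1.15382936] [[523.96163986   0.         273.81472911]
 [  0.         523.96163986 211.05293781]
 [  0.           0.           1.        ]]
```

View pics/top0.png

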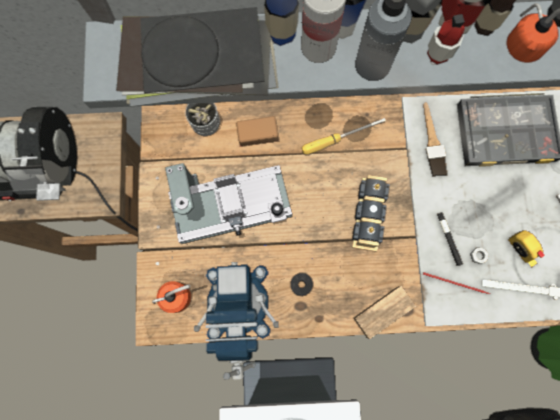

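View pics/scene0.png

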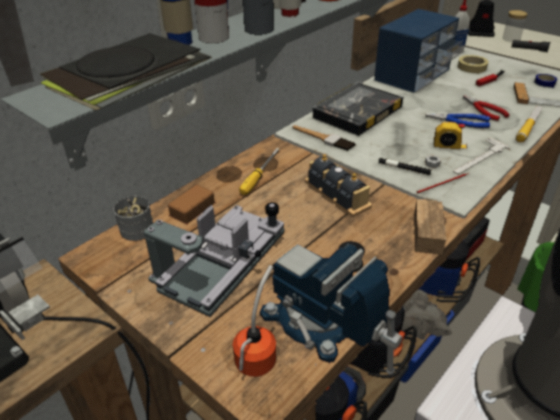

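The top view shows the rack at about (371,212), the shuttle at about (232,203) with the knob at about (277,209), and the vice at (235,300). I'll enlarge the rack and shuttle.

```bash
cat > h.py <<'E'
import numpy as np,cv2,pickle
from scipy.spatial.transform import Rotation as R
def ray(f,uv,z):
    Rm=cv2.Rodrigues(np.array(f['rvec']))[0];t=np.array(f['tvec']).ravel()
    d=Rm.T@np.linalg.inv(f['camera_matrix'])@np.array([*uv,1.]);c=-Rm.T@t
    return c+d*(z-c[2])/d[2]
def proj(f,P):
    return cv2.projectPoints(np.array(P,float).reshape(-1,3),np.array(f['rvec']),np.array(f['tvec']),np.array(f['camera_matrix']),None)[0][:,0]
E
python3 - <<'E'
from h import *
f=pickle.load(open('top0.pkl','rb'))['pixels'][:,:,::-1]
a=cv2.resize(f[165:260,340:400],None,fx=6,fy=6,interpolation=cv2.INTER_CUBIC)
b=cv2.resize(f[155:250,155:300],None,fx=3,fy=3,interpolation=cv2.INTER_CUBIC)
b=cv2.copyMakeBorder(b,0,a.shape[0]-b.shape[0],0,0,cv2.BORDER_CONSTANT)
cv2.imwrite('pics/crop0.png',np.hstack([a,b]))
E
```

```text
(no output)
```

View pics/crop0.png

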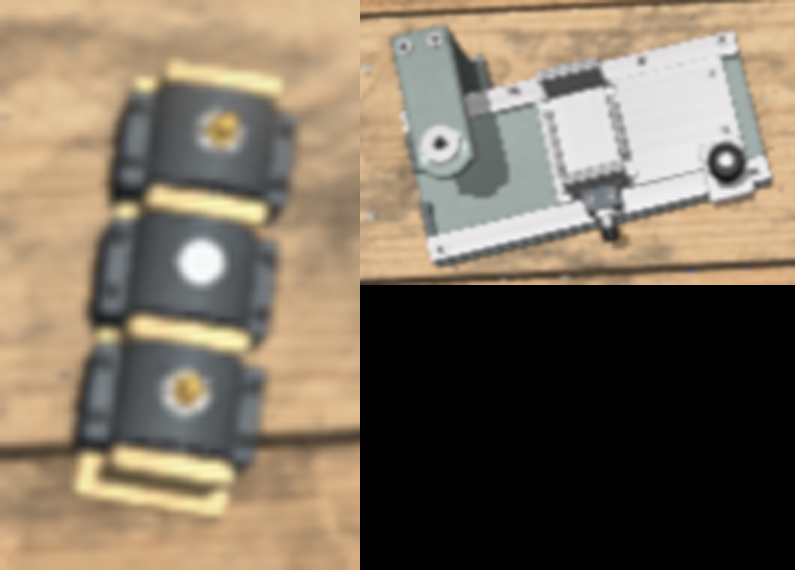

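Crop: three housings; the middle one (about pixel 373.5,208.5) has no brass nipple, and the outer two do. The nest is at about (232,198), the bush at (182,203) and the knob at (277,208).

```bash
python3 - <<'E'
from h import *
f=pickle.load(open('top0.pkl','rb'))
for n,uv,z in [('mid',(373.5,208.5),.073),('far',(376.7,186.3),.073),('near',(371,230.3),.073),('bush',(181.7,202.7),.136),('knob',(276.7,207.7),.095),('nest',(231.7,198.3),.065),('catch',(239,234),.08)]:
    print(n,ray(f,uv,z).round(4))
# fit shuttle from bush & knob
b=ray(f,(181.7,202.7),.136)[:2];k=ray(f,(276.7,207.7),.095)[:2]
lb=np.array([0,.095]);lk=np.array([-.054,-.105])
d=b-k;l=lb-lk;print('dist',np.hypot(*d),np.hypot(*l));a=np.arctan2(d[1],d[0])-np.arctan2(l[1],l[0])
M=np.array([[np.cos(a),-np.sin(a)],[np.sin(a),np.cos(a)]]);o=(b+k)/2-M@((lb+lk)/2);print('yaw',np.degrees(a),'origin',o,'nest',o+M@[0,-.005])
p=ray(f,(376.7,186.3),.073)-ray(f,(371,230.3),.073);print('rack yaw',np.degrees(np.arctan2(p[1],p[0])),np.hypot(*p[:2]))
from bench import r
ob=r.get_obs();print(R.from_rotvec(ob['orientation']).as_matrix().round(3))
E
```

```text
mid [ 0.5821 -0.2164  0.073 ]
far [ 0.6344 -0.2284  0.073 ]
near [ 0.5315 -0.2064  0.073 ]
bush [0.6027 0.2126 0.136 ]
knob [0.5902 0.0064 0.095 ]
nest [0.6243 0.1108 0.065 ]
catch [0.5367 0.0948 0.08  ]
dist 0.20653221984939094 0.20716177253537874
yaw 11.638415697055217 origin [0.62190028 0.11982896] nest [0.62290896 0.11493176]
rack yaw -12.08641432342968 0.10523119782256223
[[ 0.938  0.346 -0.001]
 [ 0.346 -0.938  0.001]
 [-0.    -0.002 -1.   ]]
```

send_rows(
  deltas=[
    [1,0.25,-0.14,0,0,0,0],
    [1,0.5,-0.29,0,0,0,0],
    [1,0.75,-0.43,0,0,0,0],
    [1,1,-0.57,0,0,0,0],
  ],
  squeeze=60,
)

```text
clock: 0.43
tcp_pos: [0.3412, -0.5042, 0.2418]
orientation: [-3.092, -0.55, 0.0]
contact_force: [0.8, 0.6, -0.6]
grip_width: 0.0852
```

send_rows(
  deltas=[
    [1,0.25,-0.14,0,0,0,0],
    [1,0.5,-0.29,0,0,0,0],
    [1,0.75,-0.43,0,0,0,0],
    [1,1,-0.57,0,0,0,0],
  ],
)

```text
clock: 0.77
tcp_pos: [0.4485, -0.3766, 0.2421]
orientation: [-3.093, -0.551, 0.001]
contact_force: [-0.0, -0.3, -0.3]
grip_width: 0.0853
```

send_rows(
  deltas=[
    [1,0.25,-0.14,0,0,0,0.04],
    [1,0.5,-0.29,0,0,0,0.08],
    [1,0.75,-0.43,0,0,0,0.12],
    [1,1,-0.57,0,0,0,0.16],
    [1,1,-0.57,0,0,0,0.18],
    [1,1,-0.57,0,0,0,0.18],
    [1,1,-0.57,0,0,0,0.18],
  ],
)

```text
clock: 1.35
tcp_pos: [0.5592, -0.2454, 0.2417]
orientation: [3.124, -0.328, -0.002]
contact_force: [0.2, -0.8, -0.6]
grip_width: 0.085
```

```bash
cat >> h.py <<'E'
def st(r):
    o=r.get_obs();M=R.from_rotvec(o['orientation']).as_matrix()
    print('t',round(o['clock'],2),'tcp',o['tcp_pos'].round(4),'jawyaw',round(np.degrees(np.arctan2(M[1,1],M[0,1])),2),'tilt',M[:,2].round(3),'F',o['contact_force'].round(1),'w',round(o['grip_width'],4),'q1,7',o['joints'][[0,6]].round(2));return o,M
def go(r,p,yaw=None):
    "print shares to reach TCP p with jaw yaw (deg), tool vertical"
    o,M=st(r);s=M.T@(np.array(p)-o['tcp_pos'])/.15
    if yaw is None: yaw=np.degrees(np.arctan2(M[1,1],M[0,1]))
    c,q=np.cos(np.radians(yaw)),np.sin(np.radians(yaw))
    T=np.array([[-q,c,0],[c,q,0],[0,0,-1]]).astype(float)
    if np.linalg.det(T)<0:T[:,0]*=-1
    rv=R.from_matrix(M.T@T).as_rotvec()/np.pi
    print('shares',s.round(3),'turn',rv.round(3))
E
python3 - <<'E'
from h import *
from bench import r
go(r,[.5821,-.2164,.2],-102.1)
E
```

```text
t 1.35 tcp [ 0.5592 -0.2454  0.2417] jawyaw -101.98 tilt [-0.001  0.    -1.   ] F [ 0.2 -0.8 -0.6] w 0.085 q1,7 [ 0.35 -1.49]
shares [ 0.109 -0.221  0.278] turn [0.    0.    0.001]
```

send_rows(
  deltas=[
    [1,0.11,-0.22,0,0,0,0],
    [1,0.11,-0.22,0,0,0,0],
    [1,0.11,-0.22,0,0,0,0],
  ],
)

```text
clock: 1.6
tcp_pos: [0.5821, -0.2174, 0.242]
orientation: [-3.124, 0.33, 0.001]
contact_force: [1.1, -0.8, -0.7]
grip_width: 0.0858
```

```bash
python3 - <<'E'
from h import *
from bench import r
f=r.grab_frame('wrist');st(r);pickle.dump(f,open('w1.pkl','wb'))
cv2.imwrite('pics/w1.png',f['pixels'][:,:,::-1])
for P in [(.5821,-.2164,.073),(.6344,-.2284,.073),(.5315,-.2064,.073)]: print(proj(f,P).round(0))
E
```

```text
t 1.65 tcp [ 0.5813 -0.2189  0.242 ] jawyaw -102.18 tilt [-0.001 -0.001 -1.   ] F [0.9 0.2 0.2] w 0.0852 q1,7 [ 0.31 -1.55]
[[279. 185.]]
[[280. 119.]]
[[280. 242.]]
```

View pics/w1.png

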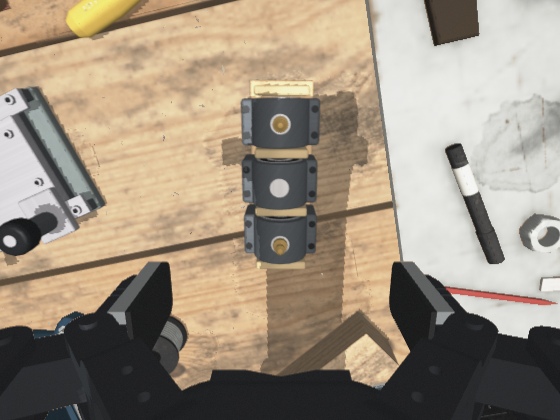

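The wrist view shows the bare spot at (279.5,187) against a prediction of (279,185). The three housings stack vertically, so the yaw is right.

```bash
python3 - <<'E'
from h import *
from bench import r
f=pickle.load(open('w1.pkl','rb'))
p=ray(f,(279.5,187),.073);print(p)
go(r,[p[0],p[1],.032],-102.2)
E
```

```text
[ 0.58026027 -0.21609348  0.073     ]
t 1.65 tcp [ 0.5813 -0.2189  0.242 ] jawyaw -102.18 tilt [-0.001 -0.001 -1.   ] F [0.9 0.2 0.2] w 0.0852 q1,7 [ 0.31 -1.55]
shares [-0.01  -0.018  1.4  ] turn [0. 0. 0.]
```

send_rows(
  deltas=[
    [1,-0.01,-0.015,0.25,0,0,0],
    [1,-0.01,-0.015,0.5,0,0,0],
    [1,-0.01,-0.015,0.75,0,0,0],
    [1,-0.01,-0.015,0.9,0,0,0],
    [1,-0.01,-0.015,0.9,0,0,0],
    [1,-0.01,-0.015,0.9,0,0,0],
  ],
)

```text
clock: 2.15
tcp_pos: [0.5795, -0.2169, 0.1066]
orientation: [3.123, -0.337, -0.005]
contact_force: [0.4, -0.7, 0.2]
grip_width: 0.0853
```

```bash
python3 - <<'E'
from h import *
from bench import r
go(r,[.5803,-.2161,.032],-102.2)
E
```

```text
t 2.15 tcp [ 0.5795 -0.2169  0.1066] jawyaw -102.31 tilt [-0.003 -0.    -1.   ] F [ 0.4 -0.7  0.2] w 0.0853 q1,7 [ 0.3  -1.57]
shares [ 0.006 -0.007  0.498] turn [ 0.     0.001 -0.001]
```

send_rows(
  deltas=[
    [1,0.006,-0.006,0.12,0,0,0],
    [1,0.006,-0.006,0.24,0,0,0],
    [1,0.006,-0.006,0.36,0,0,0],
    [1,0.006,-0.006,0.5,0,0,0],
    [1,0.006,-0.006,0.5,0,0,0],
  ],
)

```text
clock: 2.57
tcp_pos: [0.5812, -0.2153, 0.0315]
orientation: [3.123, -0.335, -0.003]
contact_force: [-1.0, -0.0, -0.8]
grip_width: 0.0854
```

send_rows(
  deltas=[
    [0.75,0,0,0,0,0,0],
    [0.7,0,0,0,0,0,0],
    [0.6,0,0,0,0,0,0],
    [0.6,0,0,0,0,0,0],
    [0.6,0,0,0,0,0,0],
    [0.6,0,0,0,0,0,0],
  ],
  squeeze=60,
)

```text
clock: 3.07
tcp_pos: [0.5839, -0.2156, 0.035]
orientation: [3.122, -0.334, 0.006]
contact_force: [-1.4, -0.9, 7.8]
grip_width: 0.0666
```

send_rows(
  deltas=[
    [0.6,0,0,-0.06,0,0,0],
    [0.6,0,0,-0.12,0,0,0],
    [0.6,0,0,-0.2,0,0,0],
    [0.6,0,0,-0.35,0,0,0],
    [0.6,0,0,-0.5,0,0,0],
    [0.6,0,0,-0.6,0,0,0],
    [0.6,0,0,-0.6,0,0,0],
    [0.6,0,0,-0.6,0,0,0],
  ],
)

```text
clock: 3.73
tcp_pos: [0.5825, -0.2144, 0.1235]
orientation: [3.124, -0.333, 0.003]
contact_force: [0.2, -1.0, -3.5]
grip_width: 0.0667
```

```bash
python3 - <<'E'
from h import *
from bench import r
f=r.grab_frame('wrist');g=r.grab_frame('scene')
cv2.imwrite('pics/lift.png',np.hstack([cv2.resize(f['pixels'],(400,300)),cv2.resize(g['pixels'][60:360,160:560],(400,300))])[:,:,::-1])
go(r,[.58,-.105,.125],-102.2)
E
```

```text
t 3.83 tcp [ 0.5811 -0.214   0.1214] jawyaw -102.18 tilt [-0.002  0.001 -1.   ] F [ 0.  -0.4 -3.7] w 0.0665 q1,7 [ 0.3  -1.57]
shares [-0.161 -0.709 -0.024] turn [-0.     0.001  0.   ]
```

View pics/lift.png

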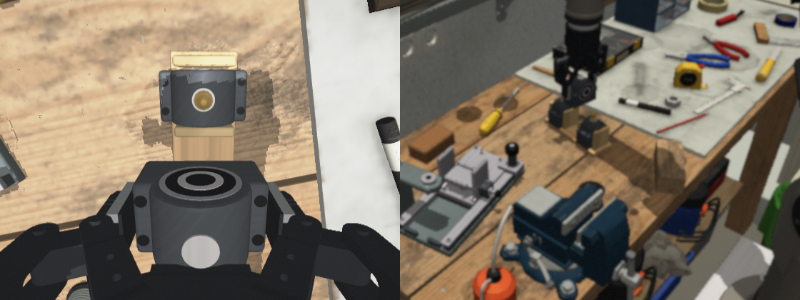

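The bare housing is held clear of the rack; the two housings with nipples are still standing there (wrist crop 203,98). Next I'll carry it to the free bench area.

send_rows(
  deltas=[
    [0.6,-0.04,-0.15,0,0,0,0],
    [0.6,-0.08,-0.3,0,0,0,0],
    [0.6,-0.12,-0.5,0,0,0,0],
    [0.6,-0.16,-0.71,0,0,0,0],
    [0.6,-0.16,-0.71,0.2,0,0,0],
    [0.6,-0.16,-0.71,0.4,0,0,0],
    [0.6,-0.16,-0.71,0.55,0,0,0],
    [0.6,-0.16,-0.71,0.6,0,0,0],
    [0.6,-0.16,-0.71,0.6,0,0,0],
    [0.6,-0.16,-0.71,0.6,0,0,0],
  ],
)

```text
clock: 4.67
tcp_pos: [0.5811, -0.1054, 0.0321]
orientation: [3.124, -0.334, -0.002]
contact_force: [1.1, 0.2, -4.0]
grip_width: 0.0669
```

send_rows(
  deltas=[
    [0.6,0,0,0.02,0,0,0],
    [0.6,0,0,0.04,0,0,0],
    [0.6,0,0,0.05,0,0,0],
    [0.6,0,0,0.06,0,0,0],
    [0.6,0,0,0.06,0,0,0],
  ],
)

```text
clock: 5.08
tcp_pos: [0.5813, -0.1053, 0.0235]
orientation: [3.124, -0.334, 0.0]
contact_force: [-0.6, 0.4, -3.6]
grip_width: 0.0667
```

send_rows(
  deltas=[
    [0.6,0,0,0.01,0,0,0],
    [0.6,0,0,0.02,0,0,0],
    [0.6,0,0,0.02,0,0,0],
  ],
)

```text
clock: 5.33
tcp_pos: [0.5816, -0.1053, 0.0222]
orientation: [3.124, -0.334, 0.001]
contact_force: [-5.6, 1.4, 13.7]
grip_width: 0.0667
```

send_rows(
  deltas=[
    [1,0,0,-0.01,0,0,0],
    [1,0,0,-0.01,0,0,0],
    [1,0,0,-0.01,0,0,0],
    [1,0,0,-0.01,0,0,0],
    [1,0,0,-0.2,0,0,0],
    [1,0,0,-0.45,0,0,0],
    [1,0,0,-0.7,0,0,0],
    [1,0,0,-0.95,0,0,0],
    [1,0,0,-0.95,0,0,0],
    [1,0,0,-0.95,0,0,0],
  ],
)

```text
clock: 6.17
tcp_pos: [0.5831, -0.1055, 0.1655]
orientation: [-3.124, 0.334, -0.009]
contact_force: [-0.1, -0.7, -1.5]
grip_width: 0.0854
```

```bash
python3 - <<'E'
from h import *
from bench import r
f=r.grab_frame('wrist');pickle.dump(f,open('w2.pkl','wb'))
cv2.imwrite('pics/w2.png',f['pixels'][:,:,::-1])
g=r.grab_frame('top');pickle.dump(g,open('top2.pkl','wb'))
print(proj(f,(.581,-.1053,.061)).round(0))
go(r,[.581,-.1053,.17],-12)
E
```

```text
[[281. 210.]]
t 6.27 tcp [ 0.5808 -0.1052  0.1622] jawyaw -102.19 tilt [-0.001  0.    -1.   ] F [-0.5 -0.2 -1.1] w 0.0853 q1,7 [ 0.14 -1.75]
shares [ 0.002  0.    -0.052] turn [-0.     0.    -0.501]
```

View pics/w2.png

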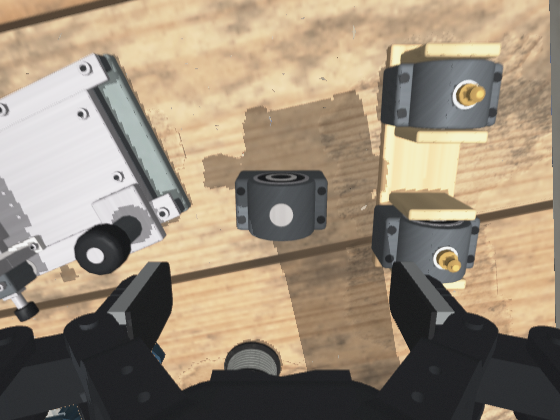

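Housing stands at (281,214), 4 px from the prediction, upright and aligned. The knob's top centre is at about (95,256).

```bash
python3 - <<'E'
from h import *
from bench import r
f=pickle.load(open('w2.pkl','rb'))
p=ray(f,(281,214),.061);print(p, 'knob',ray(f,(95,256),.095))
go(r,[p[0],p[1],.1],-12.2)
E
```

```text
[ 0.57846357 -0.10468627  0.061     ] knob [0.58665036 0.00697307 0.095     ]
t 6.27 tcp [ 0.5808 -0.1052  0.1622] jawyaw -102.19 tilt [-0.001  0.    -1.   ] F [-0.5 -0.2 -1.1] w 0.0853 q1,7 [ 0.14 -1.75]
shares [-0.015 -0.     0.414] turn [-0.   0.  -0.5]
```

send_rows(
  deltas=[
    [1,-0.015,0,0,0,0,-0.04],
    [1,-0.015,0,0,0,0,-0.08],
    [1,-0.015,0,0,0,0,-0.12],
    [1,-0.015,0,0,0,0,-0.16],
    [1,-0.015,0,0,0,0,-0.2],
    [1,-0.015,0,0,0,0,-0.24],
    [1,-0.015,0,0,0,0,-0.28],
    [1,-0.015,0,0,0,0,-0.32],
    [1,-0.015,0,0,0,0,-0.36],
    [1,-0.015,0,0,0,0,-0.4],
    [1,-0.015,0,0,0,0,-0.44],
    [1,-0.015,0,0,0,0,-0.48],
    [1,-0.015,0,0.2,0,0,-0.5],
    [1,-0.015,0,0.4,0,0,-0.5],
    [1,-0.015,0,0.41,0,0,-0.5],
    [1,-0.015,0,0.41,0,0,-0.5],
  ],
)

```text
clock: 7.6
tcp_pos: [0.5767, -0.1044, 0.0985]
orientation: [-2.441, -1.97, 0.007]
contact_force: [0.1, -0.3, -0.1]
grip_width: 0.0857
```

```bash
python3 - <<'E'
from h import *
from bench import r
go(r,[.5785,-.1047,.036],-12.2)
E
```

```text
t 7.6 tcp [ 0.5767 -0.1044  0.0985] jawyaw -12.19 tilt [-0.007  0.001 -1.   ] F [ 0.1 -0.3 -0.1] w 0.0857 q1,7 [ 0.38 -0.38]
shares [0.001 0.015 0.417] turn [-0.002  0.     0.   ]
```

send_rows(
  deltas=[
    [1,0,0.01,0.15,0,0,0],
    [1,0,0.01,0.3,0,0,0],
    [1,0,0.01,0.42,0,0,0],
    [1,0,0.01,0.42,0,0,0],
    [1,0,0.01,0.42,0,0,0],
  ],
)

```text
clock: 8.02
tcp_pos: [0.5807, -0.1049, 0.0388]
orientation: [-2.444, -1.973, 0.001]
contact_force: [-0.3, 1.1, -0.2]
grip_width: 0.0857
```

send_rows(
  deltas=[
    [0.7,0,0,0,0,0,0],
    [0.6,0,0,0,0,0,0],
    [0.5,0,0,0,0,0,0],
    [0.4,0,0,0,0,0,0],
    [0.3,0,0,0,0,0,0],
    [0.3,0,0,0,0,0,0],
    [0.3,0,0,0,0,0,0],
    [0.3,0,0,0,0,0,0],
  ],
  squeeze=80,
)

```text
clock: 8.68
tcp_pos: [0.5811, -0.1051, 0.0396]
orientation: [2.444, 1.972, 0.001]
contact_force: [-2.2, -0.0, 6.8]
grip_width: 0.0387
```

send_rows(
  deltas=[
    [0.3,0,0,-0.05,0,0,0],
    [0.3,0,0,-0.2,0,0,0],
    [0.3,0,0,-0.4,0,0,0],
    [0.3,0,0,-0.6,0,0,0],
    [0.3,0,0,-0.8,0,0,0],
    [0.3,0,0,-1,0,0,0],
    [0.3,0.2,0,-1,0,0,0],
    [0.3,0.4,0,-1,0,0,0],
    [0.3,0.6,-0.1,-1,0,0,0.02],
    [0.3,0.8,-0.2,-1,0,0,0.05],
    [0.3,0.9,-0.3,-1,0,0,0.08],
    [0.3,1,-0.4,-1,0,0,0.12],
    [0.3,1,-0.5,-1,0,0,0.16],
    [0.3,1,-0.55,-1,0,0,0.2],
    [0.3,1,-0.55,-1,0,0,0.24],
    [0.3,1,-0.55,-1,0,0,0.28],
    [0.3,1,-0.55,-1,0,0,0.32],
    [0.3,1,-0.55,-1,0,0,0.36],
    [0.3,1,-0.55,-1,0,0,0.368],
    [0.3,1,-0.55,-1,0,0,0.368],
  ],
)

```text
clock: 10.35
tcp_pos: [0.5309, 0.059, 0.1883]
orientation: [3.126, 0.316, -0.001]
contact_force: [-0.1, 0.1, -4.4]
grip_width: 0.0389
```

```bash
python3 - <<'E'
from h import *
from bench import r
go(r,[.54,.098,.2],-78.4)
E
```

```text
t 10.35 tcp [0.5309 0.059  0.1883] jawyaw -78.46 tilt [-0.001 -0.    -1.   ] F [-0.1  0.1 -4.4] w 0.0389 q1,7 [-0.  -1.7]
shares [ 0.111 -0.243 -0.078] turn [ 0.  0. -0.]
```

send_rows(
  deltas=[
    [0.3,0.11,-0.24,-0.08,0,0,0],
    [0.3,0.11,-0.24,-0.08,0,0,0],
    [0.3,0.11,-0.24,-0.08,0,0,0],
  ],
)

```text
clock: 10.6
tcp_pos: [0.5408, 0.1003, 0.2011]
orientation: [-3.123, -0.325, -0.002]
contact_force: [0.3, 0.4, -3.8]
grip_width: 0.0388
```

```bash
python3 - <<'E'
from h import *
from bench import r
f=r.grab_frame('wrist');pickle.dump(f,open('w3.pkl','wb'))
st(r)
cv2.imwrite('pics/w3.png',cv2.resize(f['pixels'],(800,600),interpolation=cv2.INTER_CUBIC)[:,:,::-1])
print('x1.4286',(proj(f,[(.6229,.1149,.065),(.6027,.2126,.136),(.5902,.0064,.095)])*800/560).round(0))
E
```

```text
t 10.65 tcp [0.5402 0.0983 0.2005] jawyaw -78.25 tilt [-0.  0. -1.] F [-0.1 -0.8 -4.8] w 0.0386 q1,7 [-0.06 -1.77]
x1.4286 [[406. 111.]
 [126.  99.]
 [624. 233.]]
```

View pics/w3.png

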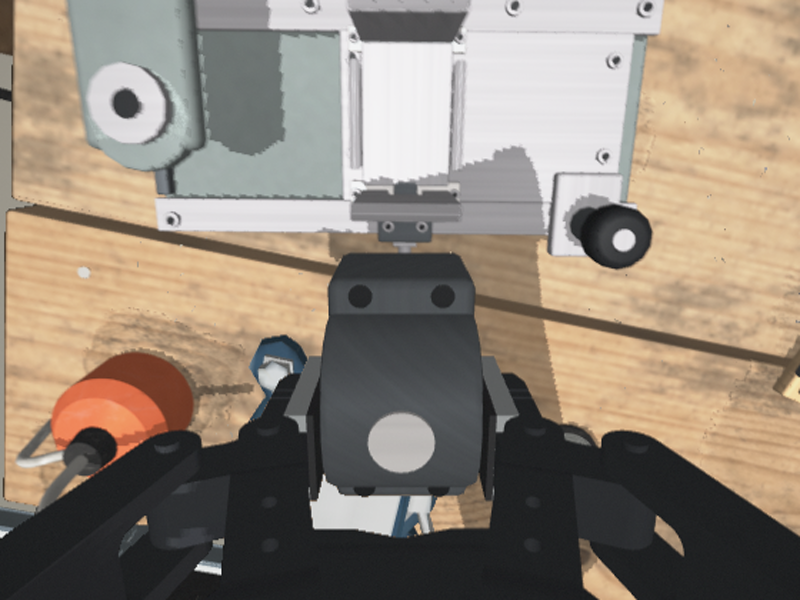

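Wrist view (scaled to 800 x 600): bush (126,103), knob (624,239), pad centre column about 407, housing top spot (401,443). These agree with the predictions to within 6 px.

```bash
python3 - <<'E'
from h import *
from bench import r
f=pickle.load(open('w3.pkl','rb'));s=.7
b=ray(f,(126*s,103*s),.136)[:2];k=ray(f,(624*s,239*s),.095)[:2]
lb=np.array([0,.095]);lk=np.array([-.054,-.105]);d=b-k;l=lb-lk
a=np.arctan2(d[1],d[0])-np.arctan2(l[1],l[0]);M=np.array([[np.cos(a),-np.sin(a)],[np.sin(a),np.cos(a)]])
o=(b+k)/2-M@((lb+lk)/2);n=o+M@[0,-.005]
print('b,k',b,k,np.hypot(*d),np.hypot(*l),'yaw',np.degrees(a),'nest',n)
print('pad lips mid col at rows', [(ray(f,(x*s,110*s),.071)).round(4) for x in (357,458)], 'inner far cheek top', ray(f,(410*s,40*s),.110), 'near cheek', ray(f,(405*s,196*s),.110))
h=ray(f,(401*s,443*s),.222);oo,_=st(r);e=h-oo['tcp_pos'];print('housing spot',h,'minus tcp in shuttle axes',M.T@e[:2])
E
```

```text
b,k [0.60148364 0.21258781] [0.58758953 0.0057312 ] 0.20732270613960718 0.20716177253537874 yaw 11.266912270131025 nest [0.62101623 0.11443476]
pad lips mid col at rows [array([0.6184, 0.1378, 0.071 ]), array([0.6282, 0.0911, 0.071 ])] inner far cheek top [0.6465671  0.11890415 0.11      ] near cheek [0.58744741 0.10833804 0.11      ]
t 10.65 tcp [0.5402 0.0983 0.2005] jawyaw -78.25 tilt [-0.  0. -1.] F [-0.1 -0.8 -4.8] w 0.0386 q1,7 [-0.06 -1.77]
housing spot [0.54071484 0.10014309 0.222     ] minus tcp in shuttle axes [0.000838   0.00173666]
```

```bash
python3 - <<'E'
from h import *
from bench import r
go(r,[.621,.1133,.165],-78.6)
E
```

```text
t 10.65 tcp [0.5402 0.0983 0.2005] jawyaw -78.25 tilt [-0.  0. -1.] F [-0.1 -0.8 -4.8] w 0.0386 q1,7 [-0.06 -1.77]
shares [0.548 0.012 0.236] turn [-0.     0.     0.002]
```

send_rows(
  deltas=[
    [0.3,0.15,0.01,0,0,0,0],
    [0.3,0.3,0.01,0,0,0,0],
    [0.3,0.45,0.01,0,0,0,0],
    [0.3,0.55,0.01,0,0,0,0.002],
    [0.3,0.55,0.01,0.1,0,0,0.002],
    [0.3,0.55,0.01,0.24,0,0,0.002],
    [0.3,0.55,0.01,0.24,0,0,0.002],
    [0.3,0.55,0.01,0.24,0,0,0.002],
  ],
)

```text
clock: 11.32
tcp_pos: [0.6201, 0.111, 0.1628]
orientation: [3.125, 0.306, -0.007]
contact_force: [0.4, 0.3, -4.2]
grip_width: 0.0388
```

```bash
python3 - <<'E'
from h import *
from bench import r
f=r.grab_frame('wrist');pickle.dump(f,open('w4.pkl','wb'));g=r.grab_frame('top');h=r.grab_frame('scene')
pickle.dump((g,h),open('gh4.pkl','wb'))
go(r,[.621,.1133,.112],-78.6)
W=cv2.resize(f['pixels'],(800,600),interpolation=cv2.INTER_CUBIC)[:380]
a=cv2.resize(g['pixels'][155:255,160:300],(308,220),interpolation=cv2.INTER_CUBIC);b=cv2.resize(h['pixels'][185:295,140:290],(300,220),interpolation=cv2.INTER_CUBIC)
c=np.zeros((220,800,3),np.uint8);c[:,:308]=a;c[:,400:700]=b
cv2.imwrite('pics/w4.png',np.vstack([W,c])[:,:,::-1])
E
```

```text
t 11.47 tcp [0.6222 0.1123 0.1655] jawyaw -78.81 tilt [ 0.002  0.    -1.   ] F [ 2.1  0.4 -4.3] w 0.0389 q1,7 [-0.08 -1.78]
shares [-0.007 -0.008  0.357] turn [ 0.    -0.001 -0.001]
```

View pics/w4.png

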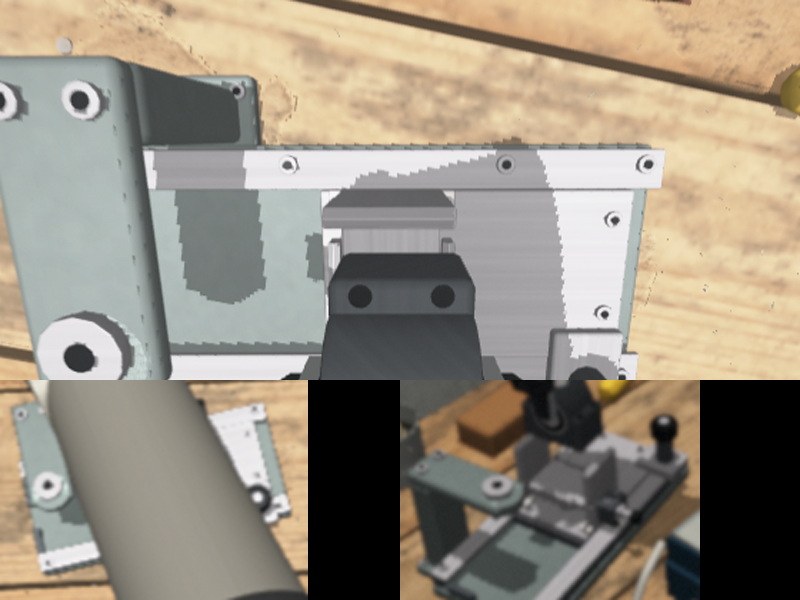

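```bash
python3 - <<'E'
from h import *
f=pickle.load(open('w4.pkl','rb'));s=.7
a=np.radians(11.4);M=np.array([[np.cos(a),-np.sin(a)],[np.sin(a),np.cos(a)]])
tcp=np.array([.6222,.1123])
def q(n,u,v,z): p=ray(f,(u*s,v*s),z);print(n,p.round(4),'rel tcp, shuttle axes mm',(M.T@(p[:2]-tcp)*1e3).round(1))
q('cheekL',323,212,.11);q('cheekR',456,212,.11);q('lipL',334,248,.071);q('lipR',447,248,.071)
q('bush',80,358,.136)
q('hous far edge L',331,285,.1655-.0396+.030);q('hous far edge R',475,285,.1655-.0396+.030)
q('housTop L',322,375,.187);q('housTop R',480,375,.187)
print('cx',f['camera_matrix'][0,2]/s, 'tcp px', proj(f,[(.6222,.1123,.187)])/s)
Rm=cv2.Rodrigues(np.array(f['rvec']))[0];c=-Rm.T@np.array(f['tvec']).ravel();print('cam',c,M.T@(c[:2]-tcp),'right axis yaw',np.degrees(np.arctan2(Rm[0,1],Rm[0,0])))
E
```

```text
cheekL [0.6593 0.1463 0.11  ] rel tcp, shuttle axes mm [43.1 26. ]
cheekR [0.6683 0.1007 0.11  ] rel tcp, shuttle axes mm [ 42.9 -20.5]
lipL [0.6386 0.1439 0.071 ] rel tcp, shuttle axes mm [22.3 27.7]
lipR [0.648 0.096 0.071] rel tcp, shuttle axes mm [ 22.1 -21.1]
bush [0.6013 0.2136 0.136 ] rel tcp, shuttle axes mm [ -0.5 103.5]
hous far edge L [0.6474 0.1357 0.1559] rel tcp, shuttle axes mm [29.3 18. ]
hous far edge R [0.655  0.0971 0.1559] rel tcp, shuttle axes mm [ 29.2 -21.4]
housTop L [0.6358 0.1319 0.187 ] rel tcp, shuttle axes mm [17.2 16.6]
housTop R [0.6426 0.0974 0.187 ] rel tcp, shuttle axes mm [ 17.  -18.7]
cx 400.64419693274516 tcp px [[396.77440587 442.51864847]]
cam [0.68896188 0.12462929 0.29431351] [ 0.06788172 -0.00110993] right axis yaw -78.8484747821211
```

send_rows(
  deltas=[
    [0.3,0,0,0,0,0,0],
    [0.3,0,0,0,0,0,0],
    [0.3,0,0,0,0,0,0],
    [0.3,0,0,0,0,0,0],
  ],
)

```text
clock: 11.8
tcp_pos: [0.6218, 0.1127, 0.1648]
orientation: [-3.127, -0.307, -0.001]
contact_force: [0.3, 0.2, -4.0]
grip_width: 0.0388
```

```bash
python3 - <<'E'
from h import *
from bench import r
go(r,[.6213,.1153,.165],-78.6)
E
```

```text
t 11.8 tcp [0.6218 0.1127 0.1648] jawyaw -78.78 tilt [ 0.001  0.    -1.   ] F [ 0.3  0.2 -4. ] w 0.0388 q1,7 [-0.09 -1.78]
shares [ 0.    -0.018 -0.002] turn [ 0.    -0.    -0.001]
```

send_rows(
  deltas=[
    [0.3,0,-0.019,0.1,0,0,0],
    [0.3,0,-0.019,0.1,0,0,0],
    [0.3,0,-0.019,0.1,0,0,0],
    [0.3,0,-0.019,0.1,0,0,0],
    [0.3,0,-0.019,0.1,0,0,0],
    [0.3,0,-0.019,0.1,0,0,0],
  ],
)

```text
clock: 12.3
tcp_pos: [0.6215, 0.1154, 0.1499]
orientation: [-3.127, -0.307, -0.001]
contact_force: [0.1, -0.3, -4.5]
grip_width: 0.0389
```

```bash
python3 - <<'E'
from h import *
from bench import r
f=r.grab_frame('wrist');pickle.dump(f,open('w5.pkl','wb'))
st(r)
cv2.imwrite('pics/w5.png',cv2.resize(f['pixels'][100:380,170:450],(784,784),interpolation=cv2.INTER_CUBIC)[:590,:,::-1])
E
```

```text
t 12.35 tcp [0.6214 0.1154 0.1498] jawyaw -78.8 tilt [ 0.001  0.    -1.   ] F [ 1.3  0.3 -4. ] w 0.0386 q1,7 [-0.09 -1.79]
```

View pics/w5.png

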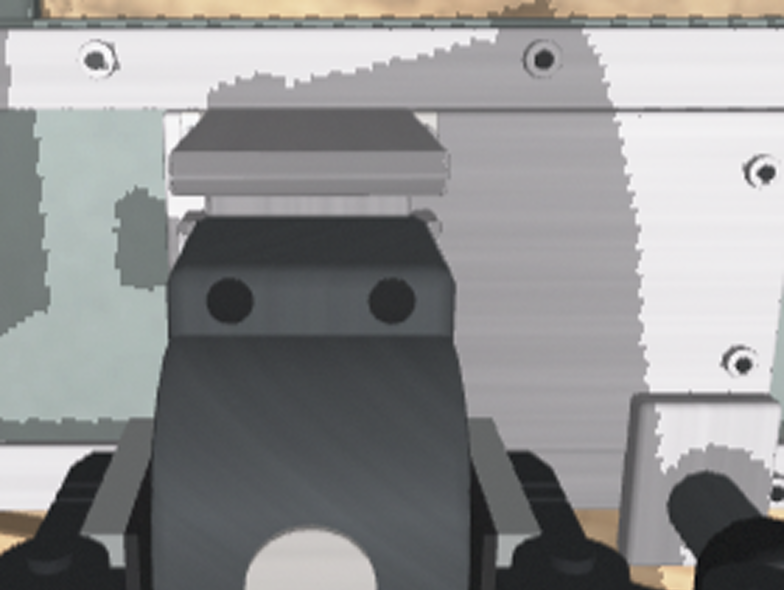

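Close view: cheek centre col 308.5 and housing centre col about 311 (under 1 mm apart). The gap at the far end is about 4 mm, as expected, so the housing is aligned. Descending.

send_rows(
  deltas=[
    [0.3,0,-0.003,0.05,0,0,0],
    [0.3,0,-0.003,0.1,0,0,0],
    [0.3,0,-0.003,0.15,0,0,0],
    [0.3,0,-0.003,0.2,0,0,0],
    [0.3,0,-0.003,0.25,0,0,0],
    [0.3,0,-0.003,0.27,0,0,0],
    [0.3,0,-0.003,0.28,0,0,0],
    [0.3,0,-0.003,0.28,0,0,0],
  ],
  squeeze=110,
)

```text
clock: 13.02
tcp_pos: [0.6208, 0.1158, 0.1068]
orientation: [3.126, 0.307, -0.001]
contact_force: [-0.6, 0.8, -4.9]
grip_width: 0.0387
```

send_rows(
  deltas=[
    [0.3,0,0,0.01,0,0,0],
    [0.3,0,0,0.02,0,0,0],
    [0.3,0,0,0.03,0,0,0],
    [0.3,0,0,0.04,0,0,0],
    [0.3,0,0,0.04,0,0,0],
  ],
)

```text
clock: 13.43
tcp_pos: [0.6216, 0.116, 0.102]
orientation: [-3.126, -0.307, -0.002]
contact_force: [-1.8, -0.1, 5.0]
grip_width: 0.0385
```

send_rows(
  deltas=[
    [0.3,0,0,0.03,0,0,0],
    [0.3,0,0,0.06,0,0,0],
    [0.3,0,0,0.09,0,0,0],
    [0.3,0,0,0.11,0,0,0],
    [0.3,0,0,0.12,0,0,0],
    [0.3,0,0,0.12,0,0,0],
  ],
)

```text
clock: 13.93
tcp_pos: [0.622, 0.1161, 0.0848]
orientation: [-3.126, -0.307, -0.004]
contact_force: [-4.1, -1.7, 11.2]
grip_width: 0.0387
```

send_rows(
  deltas=[
    [0.3,0,0,0.01,0,0,0],
    [0.3,0,0,0.02,0,0,0],
    [0.3,0,0,0.025,0,0,0],
    [0.3,0,0,0.025,0,0,0],
    [0.3,0,0,0.025,0,0,0],
    [0.3,0,0,0.025,0,0,0],
    [0.3,0,0,0.025,0,0,0],
  ],
)

```text
clock: 14.52
tcp_pos: [0.6222, 0.1162, 0.0844]
orientation: [3.126, 0.306, 0.005]
contact_force: [-11.9, -2.8, 34.3]
grip_width: 0.0384
```

send_rows(
  deltas=[
    [0.3,0,0,-0.02,0,0,0],
    [0.3,0,0,-0.04,0,0,0],
    [0.3,0,0,-0.06,0,0,0],
    [0.3,0,0,-0.06,0,0,0],
    [0.3,0,0,-0.06,0,0,0],
  ],
)

```text
clock: 14.93
tcp_pos: [0.6212, 0.1158, 0.0883]
orientation: [-3.126, -0.307, -0.001]
contact_force: [-0.1, -0.9, 1.6]
grip_width: 0.0385
```

send_rows(
  deltas=[
    [0.3,0,0,-0.015,0,0,0],
    [0.3,0,0,-0.015,0,0,0],
    [0.3,0,0,-0.015,0,0,0],
  ],
)

```text
clock: 15.18
tcp_pos: [0.6205, 0.1157, 0.0901]
orientation: [3.126, 0.307, -0.002]
contact_force: [0.9, -0.2, -4.1]
grip_width: 0.0386
```

The catch holds: with the gripper 2 mm higher only the housing's weight remains (-4.1 N). Setting back down and releasing.

send_rows(
  deltas=[
    [0.3,0,0,0.015,0,0,0],
    [0.3,0,0,0.016,0,0,0],
    [0.3,0,0,0.016,0,0,0],
    [0.6,0,0,0.015,0,0,0],
    [1,0,0,0.015,0,0,0],
    [1,0,0,0.015,0,0,0],
    [1,0,0,0.015,0,0,0],
    [1,0,0,0.015,0,0,0],
    [1,0,0,-0.15,0,0,0],
    [1,0,0,-0.35,0,0,0],
    [1,0,0,-0.6,0,0,0],
    [1,0,0,-0.6,0,0,0],
    [1,0,0,-0.6,0,0,0],
  ],
)

```text
clock: 16.27
tcp_pos: [0.6228, 0.1164, 0.1836]
orientation: [-3.126, -0.307, -0.009]
contact_force: [-0.5, -0.4, -0.4]
grip_width: 0.0854
```

```bash
python3 - <<'E'
from h import *
from bench import r
f=pickle.load(open('top0.pkl','rb'))
for uv in [(220,264),(248,264),(262,266),(210,274)]: print(uv,[ray(f,uv,z)[:2].round(3) for z in (.05,.1,.16)])
go(r,[.5878,.0065,.16],-78.6)
E
```

```text
(220, 264) [array([0.474, 0.143]), array([0.469, 0.137]), array([0.463, 0.129])]
(248, 264) [array([0.471, 0.079]), array([0.466, 0.075]), array([0.46 , 0.071])]
(262, 266) [array([0.464, 0.047]), array([0.46 , 0.045]), array([0.454, 0.042])]
(210, 274) [array([0.452, 0.167]), array([0.448, 0.159]), array([0.443, 0.15 ])]
t 16.27 tcp [0.6228 0.1164 0.1836] jawyaw -78.8 tilt [ 0.006  0.001 -1.   ] F [-0.5 -0.4 -0.4] w 0.0854 q1,7 [-0.09 -1.78]
shares [-0.372  0.673  0.155] turn [-0.    -0.002 -0.001]
```

send_rows(
  deltas=[
    [1,-0.09,0.17,0,0,0,0],
    [1,-0.18,0.34,0,0,0,0],
    [1,-0.28,0.5,0,0,0,0],
    [1,-0.37,0.67,0.05,0,0,0],
    [1,-0.37,0.67,0.15,0,0,0],
    [1,-0.37,0.67,0.15,0,0,0],
    [1,-0.37,0.67,0.15,0,0,0],
  ],
)

```text
clock: 16.85
tcp_pos: [0.5851, 0.0068, 0.157]
orientation: [-3.126, -0.307, 0.005]
contact_force: [0.6, 0.7, -0.4]
grip_width: 0.0852
```

```bash
python3 - <<'E'
from h import *
from bench import r
f=r.grab_frame('wrist')
print((proj(f,(.5878,.0065,.095))*800/560).round())
cv2.imwrite('pics/w6.png',cv2.resize(f['pixels'],(800,600),interpolation=cv2.INTER_CUBIC)[:,:,::-1])
go(r,[.5878,.0065,.076],-78.6)
E
```

```text
[[403. 319.]]
t 16.9 tcp [0.5859 0.0077 0.1578] jawyaw -78.71 tilt [-0.001  0.001 -1.   ] F [-0.  -0.2  0.4] w 0.0856 q1,7 [ 0.07 -1.61]
shares [0.012 0.011 0.545] turn [-0.     0.    -0.001]
```

View pics/w6.png

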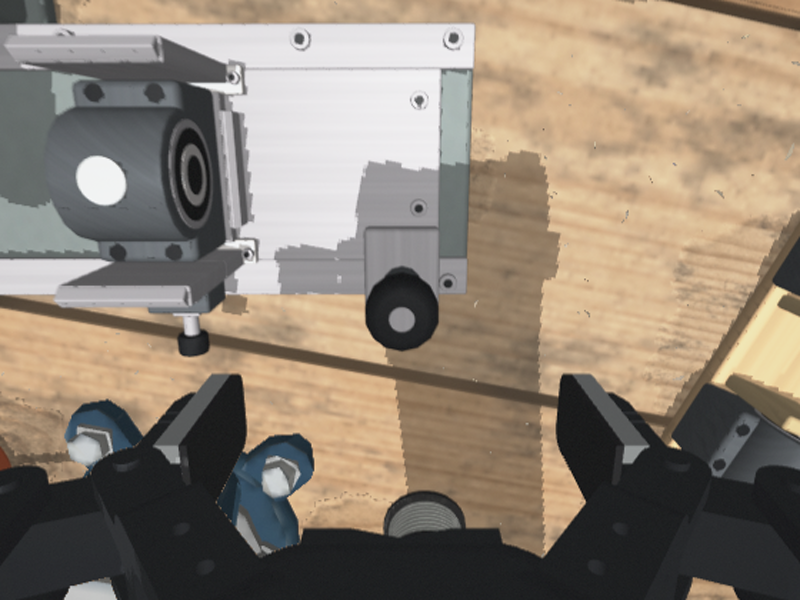

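The housing is seated in the nest between the cheeks. The knob is at (402,320), against a prediction of (403,319). Descending onto it.

send_rows(
  deltas=[
    [1,0.012,0.009,0.15,0,0,0],
    [1,0.012,0.009,0.3,0,0,0],
    [1,0.012,0.009,0.45,0,0,0],
    [1,0.012,0.009,0.53,0,0,0],
    [1,0.012,0.009,0.53,0,0,0],
    [1,0.012,0.009,0.53,0,0,0],
  ],
)

```text
clock: 17.4
tcp_pos: [0.5884, 0.0065, 0.079]
orientation: [-3.126, -0.309, 0.001]
contact_force: [0.1, -0.1, 0.2]
grip_width: 0.0853
```

send_rows(
  deltas=[
    [0.7,0,0,0,0,0,0],
    [0.5,0,0,0,0,0,0],
    [0.4,0,0,0,0,0,0],
    [0.3,0,0,0,0,0,0],
    [0.2,0,0,0,0,0,0],
    [0.2,0,0,0,0,0,0],
    [0.2,0,0,0,0,0,0],
    [0.2,0,0,0,0,0,0],
    [0.2,0,0,0,0,0,0],
  ],
  squeeze=60,
)

```text
clock: 18.15
tcp_pos: [0.5885, 0.0065, 0.0799]
orientation: [-3.126, -0.308, -0.002]
contact_force: [-2.6, 1.4, 6.1]
grip_width: 0.0272
```

send_rows(
  deltas=[
    [0.2,0,0,-0.03,0,0,0],
    [0.2,0,0,-0.06,0,0,0],
    [0.2,0,0,-0.09,0,0,0],
    [0.2,0,0,-0.09,0,0,0],
    [0.2,0,0,-0.09,0,0,0],
  ],
)

```text
clock: 18.57
tcp_pos: [0.5884, 0.0065, 0.0923]
orientation: [-3.125, -0.308, -0.001]
contact_force: [3.5, 4.7, -7.8]
grip_width: 0.0273
```

send_rows(
  deltas=[
    [0.2,0,-0.03,0,0,0,0],
    [0.2,0,-0.09,0,0,0,0],
    [0.2,0,-0.17,0,0,0,0],
    [0.2,0,-0.25,0,0,0,0],
    [0.2,0,-0.33,0,0,0,0],
    [0.2,0,-0.41,0,0,0,0],
    [0.2,0,-0.48,0,0,0,0],
    [0.2,0,-0.54,0,0,0,0],
    [0.2,0,-0.6,0,0,0,0],
    [0.2,0,-0.6,0,0,0,0],
    [0.2,0,-0.6,0,0,0,0],
  ],
)

```text
clock: 19.48
tcp_pos: [0.5708, 0.0947, 0.0922]
orientation: [-3.126, -0.309, -0.001]
contact_force: [4.4, 2.0, -8.0]
grip_width: 0.0278
```

send_rows(
  deltas=[
    [0.2,0,-0.02,0,0,0,0],
    [0.2,0,-0.045,0,0,0,0],
    [0.2,0,-0.067,0,0,0,0],
    [0.2,0,-0.067,0,0,0,0],
    [0.2,0,-0.067,0,0,0,0],
    [0.2,0,-0.067,0,0,0,0],
  ],
)

```text
clock: 19.98
tcp_pos: [0.5691, 0.1031, 0.0923]
orientation: [3.126, 0.306, 0.001]
contact_force: [5.6, 0.6, -8.1]
grip_width: 0.0273
```

send_rows(
  deltas=[
    [0.2,0,0,0.02,0,0,0],
    [0.2,0,0,0.045,0,0,0],
    [0.2,0,0,0.07,0,0,0],
    [0.2,0,0,0.08,0,0,0],
    [0.2,0,0,0.08,0,0,0],
  ],
)

```text
clock: 20.4
tcp_pos: [0.569, 0.1036, 0.0802]
orientation: [-3.127, -0.307, -0.001]
contact_force: [3.9, 0.5, -5.7]
grip_width: 0.0274
```

The knob followed down to its home height with the spring still pulling (-5.7 N), so the pin is entering the second hole. Releasing and retreating.

send_rows(
  deltas=[
    [0.2,0,0,0.01,0,0,0],
    [0.2,0,0,0.01,0,0,0],
    [0.5,0,0,0.01,0,0,0],
    [0.8,0,0,0.01,0,0,0],
    [1,0,0,0.01,0,0,0],
    [1,0,0,0.01,0,0,0],
    [1,0,0,0.01,0,0,0],
    [1,0,0,-0.15,0,0,0],
    [1,0,0,-0.4,0,0,0],
    [1,0,0,-0.65,0,0,0],
    [1,0,0,-0.8,0,0,0],
    [1,0,0,-0.8,0,0,0],
    [1,0,0,-0.8,0,0,0],
  ],
)

```text
clock: 21.48
tcp_pos: [0.5694, 0.1038, 0.2017]
orientation: [-3.126, -0.307, -0.005]
contact_force: [0.4, 0.2, -0.9]
grip_width: 0.0856
```

send_rows(
  deltas=[
    [1,-0.15,0.2,-0.1,0,0,0],
    [1,-0.25,0.4,-0.2,0,0,0],
    [1,-0.35,0.6,-0.2,0,0,0],
    [1,-0.45,0.8,-0.2,0,0,0],
    [1,-0.5,1,-0.2,0,0,0],
    [1,-0.5,1,-0.2,0,0,0],
    [1,-0.5,1,-0.2,0,0,0],
  ],
)

```text
clock: 22.07
tcp_pos: [0.523, -0.0603, 0.2287]
orientation: [3.127, 0.3, -0.005]
contact_force: [0.5, 0.2, 0.4]
grip_width: 0.0859
```

```bash
python3 - <<'E'
from h import *
from bench import r
st(r);g=r.grab_frame('top');h=r.grab_frame('scene');w=r.grab_frame('wrist')
pickle.dump((g,h,w),open('fin.pkl','wb'))
a=cv2.resize(g['pixels'][145:265,150:310],(400,300),interpolation=cv2.INTER_CUBIC);b=cv2.resize(h['pixels'][170:320,100:300],(400,300),interpolation=cv2.INTER_CUBIC)
c=cv2.resize(g['pixels'],(400,300));d=cv2.resize(w['pixels'],(400,300))
cv2.imwrite('pics/fin.png',np.vstack([np.hstack([a,b]),np.hstack([c,d])])[:,:,::-1])
M=lambda a:np.array([-np.sin(a),np.cos(a)])*.1
k=np.array([.5878,.0065])+M(np.radians(11.4));n=np.array([.6213,.1153])+M(np.radians(11.4))
P=[(*k,.095),(*n,.109)]
print((proj(g,P)-[150,145])*2.5,(proj(h,P)-[100,170])*2)
E
```

```text
t 22.07 tcp [ 0.523  -0.0603  0.2287] jawyaw -79.04 tilt [-0.003 -0.    -1.   ] F [0.5 0.2 0.4] w 0.0859 q1,7 [ 0.17 -1.45]
[[209.08416506 186.02016105]
 [ 84.83815502 152.22544739]] [[288.37365549 123.18298968]
 [177.82514275 154.75554455]]
```

View pics/fin.png

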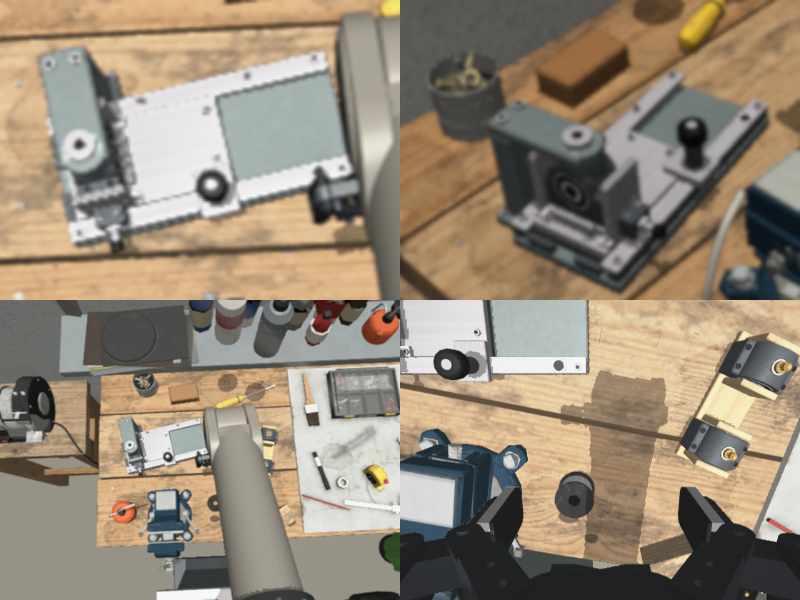

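Housing is under the bush (scene crop 570,190) and the knob is at (690,130). Both finished housings are in the rack. I'll check numerically that the knob is home.

```bash
python3 - <<'E'
from h import *
s0=pickle.load(open('scene0.pkl','rb'));g,s1,w=pickle.load(open('fin.pkl','rb'))
a=np.radians(11.4);k0=np.array([.5878,.0065]);u=np.array([-np.sin(a),np.cos(a)])
def cen(f,p):
    x,y=proj(f,(*p,.084))[0];x0,y0=int(x),int(y);c=cv2.cvtColor(f['pixels'][y0-11:y0+12,x0-11:x0+12],cv2.COLOR_RGB2GRAY)
    m=(c<60).astype(np.uint8);n,l,st,ce=cv2.connectedComponentsWithStats(m);i=1+np.argmax(st[1:,4]);return ce[i]+[x0-11,y0-11]-[x,y],st[i]
print(cen(s0,k0))
for z in (.1,): print(cen(s1,k0+z*u))
p=k0+.1*u;b=proj(s1,[(*p,.084),(*p,.094),(*(p+u*.01),.084)]);print('dz10',b[1]-b[0],'dy10',b[2]-b[0])
E
```

```text
(array([0.80783933, 3.12017511]), array([  6,   6,  14,  17, 146], dtype=int32))
(array([1.26592219, 2.373505  ]), array([  6,   6,  14,  17, 173], dtype=int32))
dz10 [-0.2818783  -3.92326972] dy10 [-2.82858174  2.96814479]
```

```bash
python3 - <<'E'
from bench import r
print(r.hand_in())
E
```

```text
the job is handed in; nothing more can be done
None
```

The bare housing is in the drilling shuttle under the drill bush, latched down, and the job is handed in at about 22 s on the robot's clock.

**What I did:** The middle housing in the rack was the bare one. I lifted it out by its ends, set it on the free bench area and took it again by its flanks. I then lowered it into the nest and pressed the pad to its bottom stop, at about 34 N. After releasing it I pulled the index knob up about 12 mm, slid the carriage about 99 mm and let the knob down.

**What the last checks showed:**
- **Catch:** With the gripper raised to about 6 mm above the bottom stop, the spring no longer pushed back and only the housing's weight remained. The pad is therefore held by the catch.
- **Knob:** It followed down to its home height with its spring still pulling. The final scene picture puts it within about 1 mm of home height; on the rail it would stand about 10 mm up.
- **Carriage:** The same picture reads about 1.7 mm short of full travel. I put that down to pixel noise, since the arm had measured about 99 mm and the pin went down.
- **Rest of the bench:** The two finished housings are still in the rack. I saw nothing moved in the final pictures, though the arm hides part of the top view. The gripper was clear of everything at hand-in.

**Disagreement along the way:** Just above the nest, one wrist picture was about 3 mm off the earlier estimates because the arm had not settled. I waited, corrected and took a second close look before lowering the housing.

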